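# Index the decorating wheel to the third stop and hold it

### The job

A wooden pot being painted stands on an indexing wheel. Take the wheel's wooden knob in a gentle grip, turn it clockwise from home by exactly three clicks, to the third stop (the red mark), without going beyond it, and finish still gripping the knob and holding it steady there, because it springs back if let go. Squeeze it lightly (each finger well under 50 N), do not touch the freshly painted pot and leave the brush pot, paint jar and palette knife where they are.

Things in the scene. Friction and masses are not known exactly. Their poses are not given: they have to be found in the camera images.
- head: Indexing head, bolted down: grey base plate 130 mm (x) by 320 mm (y), 28 mm high. Origin on the table below the knob's vertical axis; the plate runs from 75 mm to its -y side to 245 mm to its +y side, where the pot stands 165 mm from the knob. A small aluminium plunger block, 45 mm high, stands 41 to 63 mm from the knob's axis on the -y side.
- stop3_mark (a point): Middle of the wide red mark of the third stop, 42 mm from the knob's axis on the white dial around the knob, 31 mm above the table. Narrow black marks, 0.4 rad apart, show home and stops 1, 2 and 4.
- knob: The knob: black disc of 60 mm diameter, its top 49 mm above the table, and on it a wooden grip bar 46 mm long (its x), 14 mm wide (its y, to be pinched across), 36 mm tall, top 85 mm above the table. Origin on its axis, 32 mm above the table. The white line on top marks the bar's +x end, the pointer. Delicate: the two fingers' contact forces together may never exceed 110 N; a 20 to 40 N grip is plenty.
- knob_grip (a point): The point on the knob's vertical axis in the middle of the bar, at a good height to grip: 74 mm above the table, 11 mm below the bar's top, 25 mm above the disc.
- index_knob (a joint): Knob angle, rad: 0 at home, growing CLOCKWISE seen from above. Stops 1 to 4 are at 0.4, 0.8, 1.2, 1.6. The clicking plunger's crests lie at 0.2, 0.6, 1.0, 1.4: resistance fades at a crest and jumps up at a stop. A return spring of 0.20 to 0.24 N m, stronger than the plunger, always drives the knob back to 0; turning takes 0.06 to 0.4 N m. End stop at 1.75.
- pot: The turned wooden pot with wet paint, 84 mm diameter, 86 mm tall, fixed on the turntable at the +y end of the head; geared one to one to the knob, so that it turns with it. It stands on an aluminium disc of 104 mm. Origin on its axis, 32 mm above the table; its rim is 128 mm above the table. Not to be touched.
- brush_pot: Bystander: a loose dark wooden pot with four brushes, 74 mm diameter, pot 90 mm and brushes 180 mm tall. Origin at the centre of its underside.
- paint_jar: Bystander: a loose orange paint jar with a white cap, 52 mm diameter, 60 mm tall. Origin at the centre of its underside.
- palette_knife: Bystander: a loose painter's palette knife with a yellow handle, lying flat, 200 mm long along its x, 18 mm high at the handle. Origin at its middle, on the table.

How it is judged:
By the outcome, as a careful person would: the job done as asked, in the order asked, and still so for the second after the job is handed in, while the arm keeps its last pose, push and grip.
It also fails if it takes over 53 s, if anything falls off the work surface, if the arm or the gripper's body presses on something with over 40 N, if the wrist force passes 120 N, or if a joint passes its speed limit or range.

### The arm

A 6-joint arm with a two-finger parallel gripper is mounted at the origin on the work surface. World frame = base frame: x ahead of the robot, y to its left, z up, the work surface at z = 0. Lengths are in m, angles in rad, forces in N, time in s.
With the tool pointing down it reaches from about 0.425 to 0.95 m from the base axis. Payload 3.5 kg.
Tool frame: the origin (TCP) lies at the very end of the fingers, on their centre line; the grasp point (between the pads) lies 19 mm behind it (tcp_to_grasp is the distance from the TCP to the grasp point, in m); z points along the fingers, y is the direction in which the jaws open and shut (so a half turn about z gives the same grasp; the last joint's range is limited). The gripper opens to 85 mm and grips with 20 to 120 N. Pads are 22 mm wide; open, the fingers measure 114 mm over their backs; the gripper's body (76 mm by 85 mm) begins 54 mm behind the grasp point. The pads swing forward as they close: fully open they stand 13 mm farther back than shut.
Start: joints at [-1.457, 0.286, 1.577, -0, 1.279, -0.15], TCP at [0.176, -0.652, 0.231] pointing down, gripper open.
Joint ranges: [-2.77, 2.77], [-0.9, 2.22], [0.21, 2.48], [-1.53, 4.67], [0.24, 2.81], [-2.84, 2.84]. Speed limits (rad/s): [2.79, 2.79, 3.14, 3.14, 3.14, 3.14].

### API

Orientations are given as a unit quaternion [x, y, z, w].
In Python, from plant import * gives the robot as it stands. The module is installed in compiled form; this text tells all that it offers.
- The arm moves only by the tool arm_command, never from a script. Its argument "steps" is a list of rows, each a list of 3 entries, a list of its own where there are three numbers: the turn, a rotation vector about the tool's x, y, z in rad, then the shift along the tool's x, y, z in m, then the gripper command: -1 is shut, 1 is fully open, values between are in proportion. A call has 1 to 12 rows; each row is the pose to reach, as a shift and turn from the pose measured when the call began, along the tool's axes at that moment; what a row does not reach only later rows make up. A row lasts 1/8 s, in which the tool goes at most 62.5 mm and 10.7 degrees, less where a joint would pass 70% of its speed; a pose out of reach is approached as far as the arm can. A call with a gripper value outside its range is refused whole. The fingers move at their own pace and stop on an object; "force" is the grip in N (left out, the last holds). Time passes only in rows, so rows that repeat a pose let the fingers close. It gives the time, the measured TCP pose, the force and the opening at its end, in the units of the state.
- get_state(): the state, without advancing time (a new reading comes with each control period).
- read_camera(name): name is "scene" or "side" or "wrist"; returns a dict with "frame" (480x640x3 uint8, red, green, blue), "vfov" (degrees; the focal length in pixels is half the picture's height over the tangent of half this angle, whatever the lens; pixels are square), "cx", "cy" (the principal point, pixels), "dist" ([k1, k2, p1, p2, k3] as OpenCV has them; the pictures are not rectified), "position" and "rotation" of the camera in the world; the wrist camera has in their place "mount" (4x4, takes a point from camera to tool coordinates, whose origin is the TCP and whose axes are the flange's). Camera axes: x right, y up, looking along -z (the intrinsics and any distortion apply to the point x, -y, -z); pixel columns grow to the right and rows downward; lengths in m; the calibration is good to about 2 mm. A picture is of the moment at which its call begins: read the wrist's pose just before it. There is no depth.
- sign_off(): hands the job in, once; it reports no verdict.
The state is a dict: "time": time; "qpos": joint angles; "dq": joint speeds; "joint_efforts": joint torques, N m; "eef_pos": TCP position; "tcp_rot": TCP orientation; "contact_force": force on the tool from outside, world axes, zero at the start; "wrist_torque": the same for the moment, N m; "opening": opening from 0.0 (shut) to 1.0 (fully open).
Only numpy, scipy, OpenCV 4.12 (cv2) and the standard library are available. Lean on these libraries where they do the work, as an engineer would, in place of code of your own. Each camera call takes 0.05 s, during which the arm holds its last target.

## Working session

There is one attempt and no reset: what is moved stays moved. The work goes in short steps, Python scripts to look and compute and a tool call to move; the robot and the scene stay as the last step left them, time stands still between calls to the robot, and variables do not carry over. Pictures are saved under pics/ and viewed, and the job is handed in when it is done.

Besides the shell and the picture viewer there is one more tool, called after "Emit:" by a JSON object that holds its "op" and its "data", one argument or row to a line. arm_command: Moves the arm, as the interface text tells. Its arguments: {"type":"object","properties":{"steps":{"type":"array"},"force":{"type":"number"}},"required":["steps"]}

```bash
mkdir -p pics; python3 - <<'E'
from plant import *
import cv2
s=get_state();print(s)
for n in ["scene","side","wrist"]:
    c=read_camera(n);print(n,{k:v for k,v in c.items() if k!="frame"})
    cv2.imwrite(f"pics/{n}0.png",c["frame"][:,:,::-1])
E
```

```text
{'time': 0.0, 'qpos': array([-1.45696147e+00,  2.87224612e-01,  1.57818501e+00,  8.16931185e-06,
        1.27860648e+00, -1.50013388e-01]), 'dq': array([ 0.00019553,  0.00064867, -0.00015275, -0.00043272, -0.00169797,
       -0.00160383]), 'joint_efforts': array([ 3.46095358e-04, -4.05982697e+01, -2.92623693e+01, -1.49949028e-04,
        5.94426849e-03,  1.11166329e-05]), 'eef_pos': array([ 0.17598401, -0.65096928,  0.22990354]), 'tcp_rot': array([ 9.91310054e-01,  1.31540521e-01,  2.58275311e-05, -1.21145880e-03]), 'contact_force': array([-1.07486241,  0.33228945,  0.78582175]), 'wrist_torque': array([-0.03141314, -0.07640376, -0.04910868]), 'opening': 1.0006034894430094}
scene {'vfov': 49.32084697479229, 'cx': 323.19806476235857, 'cy': 228.0279931644575, 'dist': array([-0.0830836,  0.       ,  0.       ,  0.       ,  0.       ]), 'position': array([ 1.15214526, -0.47984883,  0.70337713]), 'rotation': array([0.37181373, 0.19320607, 0.40669122, 0.81180553])}
side {'vfov': 51.88310512562549, 'cx': 318.79865092971625, 'cy': 236.11355935875963, 'dist': array([0.0335417, 0.       , 0.       , 0.       , 0.       ]), 'position': array([0.43300907, 0.66442821, 0.5971132 ]), 'rotation': array([-0.04523676,  0.44564497,  0.89006709, -0.08446757])}
wrist {'vfov': 69.95582514190144, 'cx': 317.38720891900067, 'cy': 238.34121532143516, 'dist': array([-0.06464723,  0.        ,  0.        ,  0.        ,  0.        ]), 'mount': array([[-1.83976597e-04,  9.54549308e-01,  2.98052990e-01,
         7.46002361e-02],
       [ 9.99998584e-01,  6.74118913e-04, -1.54168359e-03,
        -4.09622432e-04],
       [-1.67253616e-03,  2.98052284e-01, -9.54548081e-01,
        -1.43503767e-01],
       [ 0.00000000e+00,  0.00000000e+00,  0.00000000e+00,
         1.00000000e+00]])}
```

View pics/scene0.png

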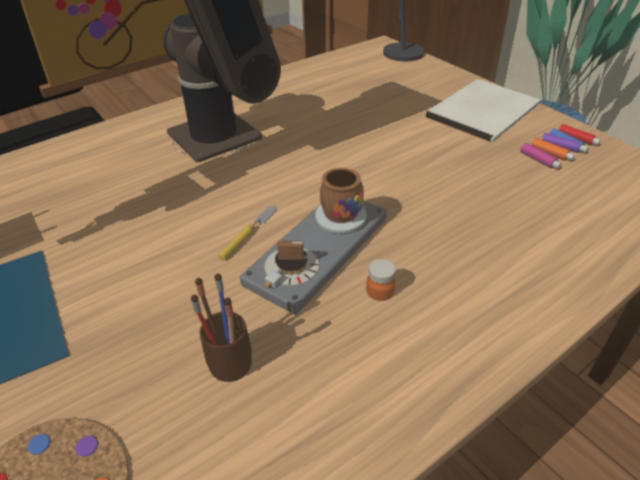

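View pics/side0.png

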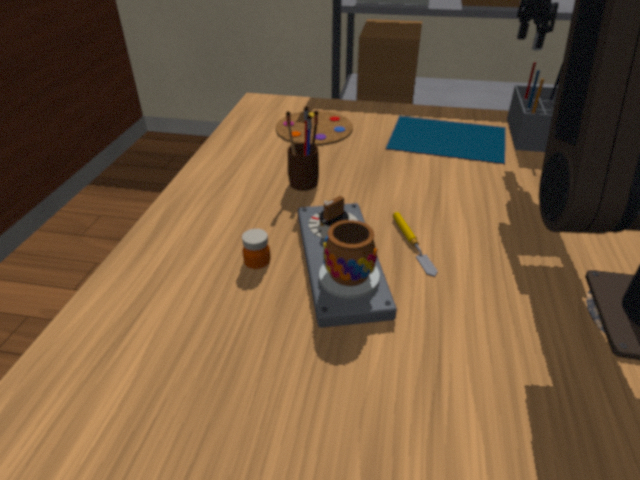

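View pics/wrist0.png

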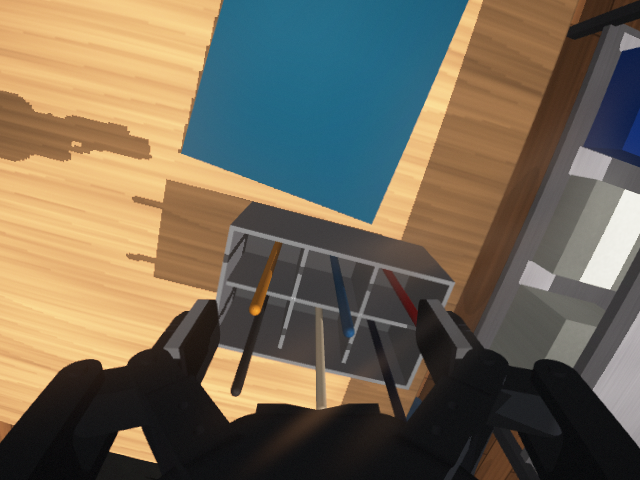

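The scene camera shows the head with its knob near (290,255), the pot near (342,195), the jar (380,280), the brush pot (227,345) and the palette knife (247,235). I'll zoom in on the head.

```bash
cat > h.py <<'E'
from plant import *
import numpy as np, cv2
from scipy.spatial.transform import Rotation as R
def cam(c,s=None):
    f=240/np.tan(np.radians(c["vfov"])/2)
    K=np.array([[f,0,c["cx"]],[0,f,c["cy"]],[0,0,1.]])
    if "mount" in c:
        T=np.eye(4);T[:3,:3]=R.from_quat(s["tcp_rot"]).as_matrix();T[:3,3]=s["eef_pos"]
        M=T@c["mount"];p,Rm=M[:3,3],M[:3,:3]
    else: p,Rm=c["position"],R.from_quat(c["rotation"]).as_matrix()
    return K,np.array(c["dist"]),np.array(p),Rm@np.diag([1,-1,-1.])
def back(C,uv,z):
    K,d,p,Rm=C
    u=cv2.undistortPoints(np.array(uv,float).reshape(-1,1,2),K,d).reshape(-1,2)
    r=np.c_[u,np.ones(len(u))]@Rm.T
    t=(np.broadcast_to(z,len(u))-p[2])/r[:,2]
    return p+r*t[:,None]
def proj(C,P):
    K,d,p,Rm=C
    P=np.array(P,float).reshape(-1,3)
    return cv2.projectPoints((P-p)@Rm,np.zeros(3),np.zeros(3),K,d)[0].reshape(-1,2)
E
python3 - <<'E'
from h import *
a=cv2.imread("pics/scene0.png")[160:320,200:420];cv2.imwrite("pics/sc_z.png",cv2.resize(a,None,fx=3.6,fy=3.6,interpolation=cv2.INTER_CUBIC))
a=cv2.imread("pics/side0.png")[180:330,230:450];cv2.imwrite("pics/si_z.png",cv2.resize(a,None,fx=3.6,fy=3.6,interpolation=cv2.INTER_CUBIC))
E
```

```text
(no output)
```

View pics/sc_z.png

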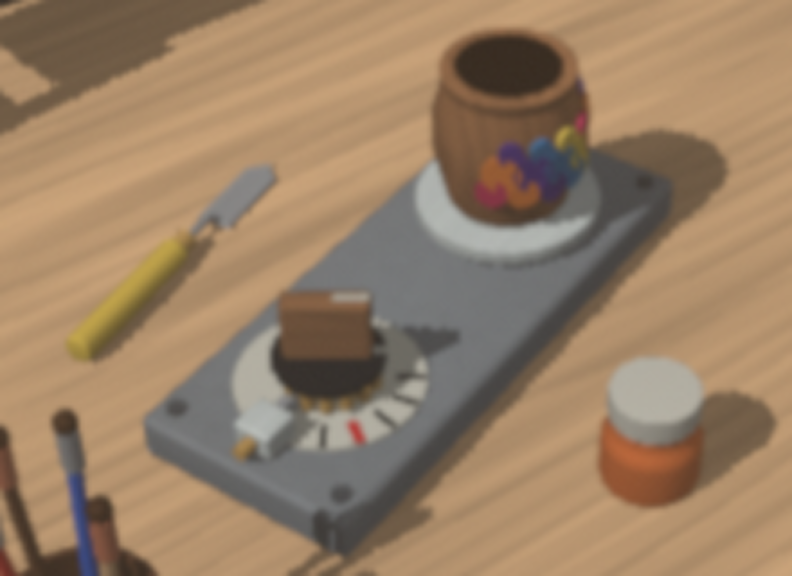

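View pics/si_z.png

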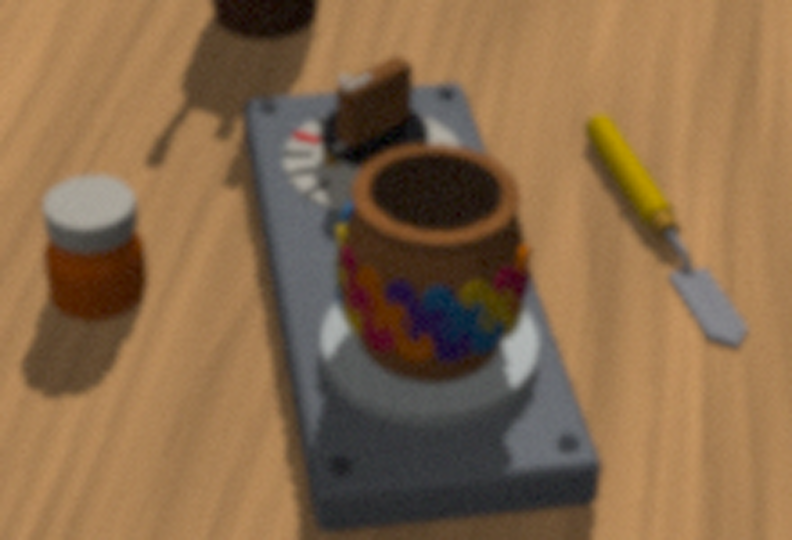

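```bash
cat > fit.py <<'E'
from h import *
from scipy.optimize import least_squares
cs=cam(read_camera("scene"));cd=cam(read_camera("side"))
def z2(p,o): return (np.array(p,float)+.5)/3.6-.5+np.array(o)
A=[((65,-75,28),(345,533)),((-65,-75,28),(147,425)),((65,245,28),(670,187)),((0,165,128),(508,70))]
B=[((65,-75,28),(247,103)),((-65,-75,28),(465,87)),((-65,245,28),(597,465)),((65,245,28),(318,497)),((0,165,128),(436,194))]
def W(P,q):
    c,s=np.cos(q[2]),np.sin(q[2]);P=np.array(P)/1e3
    return np.c_[q[0]+c*P[:,0]-s*P[:,1],q[1]+s*P[:,0]+c*P[:,1],P[:,2]]
def res(q,which=3):
    r=[]
    if which&1: r.append(proj(cs,W([a for a,_ in A],q))-[z2(b,(200,160)) for _,b in A])
    if which&2: r.append(proj(cd,W([a for a,_ in B],q))-[z2(b,(230,180)) for _,b in B])
    return np.vstack(r).ravel()
q0=[.6,-.1,0]
for w in (1,2,3):
    s=least_squares(res,q0,args=(w,),loss='soft_l1');print(w,s.x);
print(res(s.x).reshape(-1,2).round(1).tolist())
# bystanders & bar
print("jar",back(cs,[z2((652,478),(200,160))],0.0),"brush",back(cs,[(228,362)],0))
print("knife",back(cs,[z2((80,350),(200,160)),z2((262,170),(200,160))],0.005))
print("bar top corners",back(cs,[z2(p,(200,160)) for p in [(280,305),(282,291),(372,290),(370,304)]],.085))
print("marks",back(cs,[z2(p,(200,160)) for p in [(410,377),(385,418),(357,432),(322,436)]],.031))
E
python3 fit.py
```

```text
1 [ 0.56476551 -0.12725504  0.33943443]
2 [ 0.55841842 -0.12390887  0.32159504]
3 [ 0.56094168 -0.12479618  0.33199847]
[[-0.1, -1.4], [-2.7, -2.1], [1.8, -2.7], [0.2, -1.3], [-1.9, -1.5], [-1.5, -2.0], [2.1, -0.0], [-0.6, -0.4], [-0.5, -0.6]]
jar [[ 0.69200417 -0.01967621  0.        ]] brush [[ 0.65861936 -0.31523277  0.        ]]
knife [[ 0.43916239 -0.20769543  0.005     ]
 [ 0.36553104 -0.04483734  0.005     ]]
bar top corners [[ 0.55179711 -0.1449158   0.085     ]
 [ 0.54371912 -0.13856078  0.085     ]
 [ 0.5699974  -0.1026952   0.085     ]
 [ 0.57785003 -0.10934528  0.085     ]]
marks [[ 0.58552912 -0.09231693  0.031     ]
 [ 0.60167115 -0.11924123  0.031     ]
 [ 0.60121747 -0.13584656  0.031     ]
 [ 0.59305652 -0.15119787  0.031     ]]
```

```bash
cat > delta.py <<'E'
from h import *
def delta(pos,yaw):
    s=get_state();R0=R.from_quat(s["tcp_rot"])
    Rt=R.from_euler('z',yaw)*R.from_euler('x',np.pi)
    print("t",s["time"],"pos",s["eef_pos"].round(4),"yaw",np.arctan2(*R0.as_matrix()[[1,0],0]).round(4),"F",s["contact_force"].round(1),"M",s["wrist_torque"].round(2),"op",round(s["opening"],3),"q",s["qpos"].round(2))
    print("turn",(R0.inv()*Rt).as_rotvec().round(4),"shift",R0.inv().apply(np.array(pos)-s["eef_pos"]).round(4))
E
python3 -c "
from delta import *
delta([.561,-.125,.2],.945)"
```

```text
t 0.25 pos [ 0.176  -0.6513  0.2307] yaw 0.2638 F [-0.4  0.4 -0.2] M [-0.    0.01 -0.  ] op 1.0 q [-1.46  0.29  1.58 -0.    1.28 -0.15]
turn [-1.000e-03 -5.000e-04 -6.812e-01] shift [ 0.5089 -0.4077  0.0312]
```

Emit:
{"op": "arm_command", "data": {
  "steps": [
    [[0,0,0],[0,0,-0.04],0.3],
    [[0,0,-0.06],[0.04,-0.032,-0.06],0.3],
    [[0,0,-0.14],[0.085,-0.068,-0.06],0.3],
    [[0,0,-0.22],[0.13,-0.105,-0.06],0.3],
    [[0,0,-0.3],[0.178,-0.143,-0.06],0.3],
    [[0,0,-0.38],[0.226,-0.181,-0.06],0.3],
    [[0,0,-0.46],[0.274,-0.219,-0.06],0.3],
    [[0,0,-0.54],[0.322,-0.257,-0.06],0.3],
    [[0,0,-0.6],[0.37,-0.296,-0.06],0.3],
    [[0,0,-0.65],[0.418,-0.334,-0.04],0.3],
    [[0,0,-0.68],[0.466,-0.372,-0.01],0.3],
    [[0,0,-0.68],[0.509,-0.408,0.03],0.3]
  ]
}}

```text
time: 1.75
eef_pos: [0.556, -0.1324, 0.2094]
tcp_rot: [0.891, 0.455, 0.001, 0.001]
contact_force: [0.9, -0.7, 0.6]
opening: 0.649
```

```bash
cat > look.py <<'E'
from delta import *
import sys
s=get_state();c=read_camera("wrist");np.savez("w_%s.npz"%sys.argv[1],p=s["eef_pos"],r=s["tcp_rot"],f=c["frame"])
cv2.imwrite("pics/w_%s.png"%sys.argv[1],c["frame"][:,:,::-1])
delta([.561,-.125,.2],.945)
E
python3 look.py 1
```

```text
t 1.8 pos [ 0.5552 -0.1266  0.2027] yaw 0.9474 F [-1.   3.1 -3.1] M [ 0.11  0.08 -0.01] op 0.645 q [-0.4   0.08  1.86  0.01  1.2   0.22]
turn [-0.0086 -0.0036  0.0025] shift [0.0047 0.0038 0.0027]
```

View pics/w_1.png

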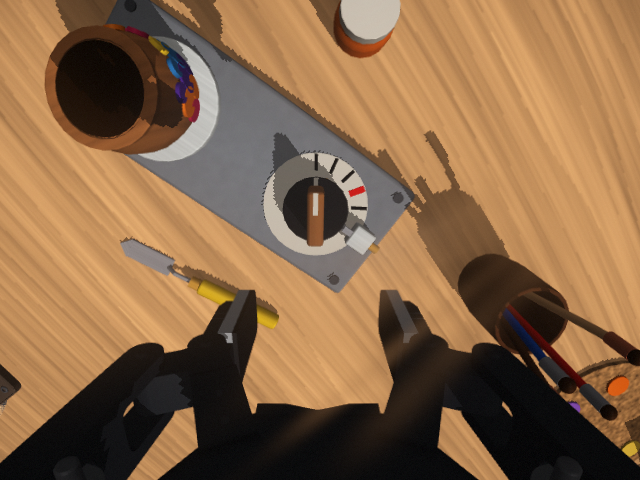

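The wrist view shows the bar at about (316,215), nearly vertical, with its white pointer end up. The red mark is at (356,191), the plunger block at (358,237) and the pot at (110,90). I'll let it settle and measure.

Emit:
{"op": "arm_command", "data": {
  "steps": [
    [[-0.009,-0.004,0],[0.005,0.004,0],0.3],
    [[-0.009,-0.004,0],[0.005,0.004,0],0.3],
    [[-0.009,-0.004,0],[0.005,0.004,0],0.3]
  ]
}}

```text
time: 2.17
eef_pos: [0.5616, -0.1262, 0.2041]
tcp_rot: [0.89, 0.456, 0.001, 0.001]
contact_force: [-0.6, -0.1, -0.0]
opening: 0.649
```

```bash
python3 look.py 2; python3 - <<'E'
from h import *
a=cv2.imread("pics/w_2.png")[120:300,220:440];cv2.imwrite("pics/w2z.png",cv2.resize(a,None,fx=3.3,fy=3.3,interpolation=cv2.INTER_CUBIC))
E
```

```text
t 2.225 pos [ 0.5615 -0.1263  0.2041] yaw 0.9457 F [ 0.3 -0.1  0.3] M [-0.    0.02  0.03] op 0.649 q [-0.4   0.09  1.85 -0.    1.19  0.23]
turn [0.0028 0.0001 0.0007] shift [ 0.0007 -0.0012  0.0041]
```

View pics/w2z.png

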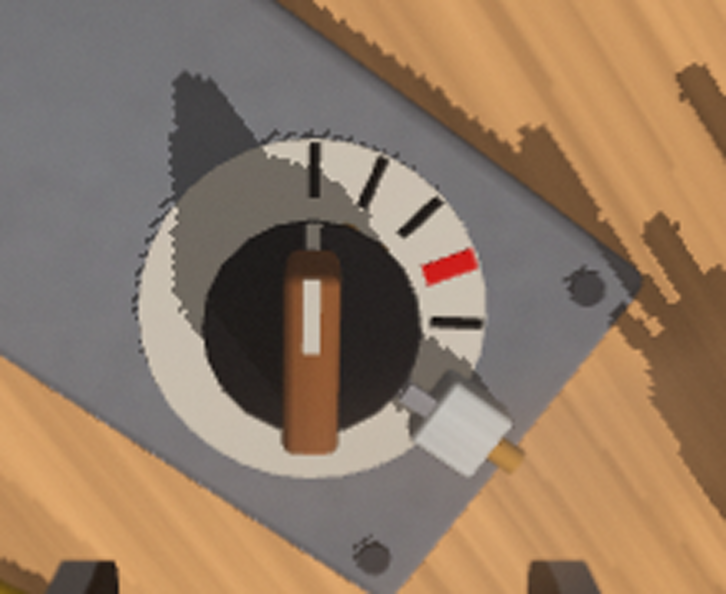

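```bash
cat > m.py <<'E'
from h import *
c=read_camera("wrist");d=np.load("w_2.npz");C=cam(c,dict(eef_pos=d["p"],tcp_rot=d["r"]))
z=lambda L:[(np.array(p)+.5)/3.3-.5+[220,120] for p in L]
print("dial",back(C,z([(312,308)]),.031)[0],"disc",back(C,z([(312,327)]),.049)[0])
b=back(C,z([(287,278),(341,278),(282,453),(339,453)]),.085);ctr=b.mean(0)
print("bar",ctr,"dims",np.linalg.norm(b[0]-b[1]),np.linalg.norm(b[0]-b[2]))
v=b[:2].mean(0)-b[2:].mean(0);print("baryaw",np.arctan2(v[1],v[0]))
m=back(C,z([(314,170),(373,182),(420,217),(450,267),(457,323)]),.031)
# circle fit R=.042 given arcs
from scipy.optimize import least_squares
f=lambda q:np.hypot(*(m[:,:2]-q[:2]).T)-.042
g=lambda q:np.r_[(m[:,0]-q[0]-.042*np.cos(q[2]-.4*np.arange(5))),(m[:,1]-q[1]-.042*np.sin(q[2]-.4*np.arange(5)))]
s=least_squares(g,[.561,-.125,.94]);print("marks fit",s.x,abs(s.fun).max())
E
python3 m.py
```

```text
dial [ 0.55944565 -0.1233079   0.031     ] disc [ 0.55888614 -0.12422779  0.049     ]
bar [ 0.55846774 -0.12518604  0.085     ] dims 0.012734182736431999 0.04401603871624519
baryaw 0.923949008137
marks fit [ 0.55779443 -0.12536242  0.92919119] 0.00020938513917354712
```

```bash
python3 -c "
from delta import *
delta([.5583,-.125,.11],.927)"
```

```text
t 2.275 pos [ 0.5615 -0.1262  0.204 ] yaw 0.9456 F [ 0.4 -0.5  0.7] M [-0.    0.01  0.01] op 0.647 q [-0.4   0.09  1.85 -0.    1.19  0.23]
turn [ 0.0025 -0.      0.0186] shift [-0.0008 -0.0035  0.094 ]
```

Emit:
{"op": "arm_command", "data": {
  "steps": [
    [[0.002,0,0.018],[-0.001,-0.0035,0.03],0.3],
    [[0.002,0,0.018],[-0.001,-0.0035,0.06],0.3],
    [[0.002,0,0.018],[-0.001,-0.0035,0.085],0.3],
    [[0.002,0,0.018],[-0.001,-0.0035,0.094],0.3],
    [[0.002,0,0.018],[-0.001,-0.0035,0.094],0.3]
  ]
}}

```text
time: 2.9
eef_pos: [0.5582, -0.1256, 0.1102]
tcp_rot: [0.895, 0.447, 0.0, 0.0]
contact_force: [0.2, 0.6, 1.1]
opening: 0.647
```

```bash
python3 look.py 3
```

```text
t 2.95 pos [ 0.5588 -0.1257  0.111 ] yaw 0.9271 F [ 0.6  0.2 -0.3] M [ 0.01 -0.02 -0.  ] op 0.649 q [-0.4   0.19  1.92 -0.    1.02  0.25]
turn [ 0.0021 -0.0003 -0.0179] shift [ 0.002   0.0015 -0.089 ]
```

View pics/w_3.png

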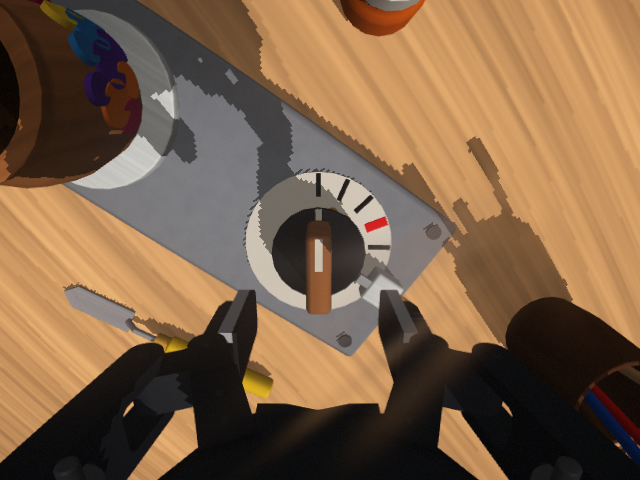

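The bar sits at columns 306–331, rows 238–314, midway between the fingers (inner edges at about 245 and 385).

```bash
python3 - <<'E'
from h import *
a=cv2.imread("pics/w_3.png")[160:330,230:450];cv2.imwrite("pics/w3z.png",cv2.resize(a,None,fx=3.5,fy=3.5,interpolation=cv2.INTER_CUBIC))
E
```

```text
(no output)
```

View pics/w3z.png

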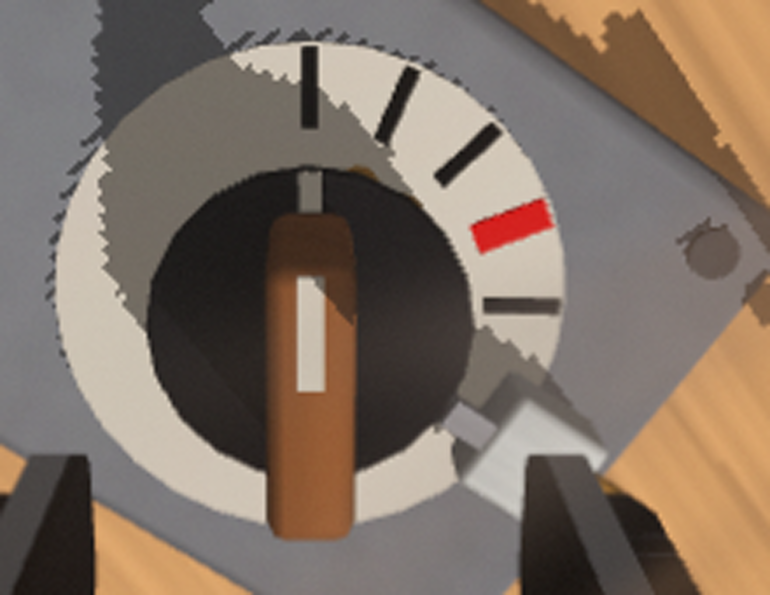

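```bash
sed -e 's/w_2/w_3/; s#/3.3-.5+\[220,120\]#/3.5-.5+[230,160]#' -e 's/z(\[(312,308)\])/z([(310,285)])/; s/z(\[(312,327)\])/z([(311,322)])/; s/(287,278),(341,278),(282,453),(339,453)/(268,275),(356,275),(267,540),(355,540)/; s/(314,170),(373,182),(420,217),(450,267),(457,323)/(310,87),(398,105),(468,155),(512,226),(521,306)/' m.py > m3.py; python3 m3.py; python3 -c "
from delta import *
delta([.5583,-.1255,.056],.924)"
```

```text
dial [ 0.55991924 -0.12263313  0.031     ] disc [ 0.55926641 -0.12368198  0.049     ]
bar [ 0.55807204 -0.12510657  0.085     ] dims 0.01295467859112869 0.044064599215552835
baryaw 0.9243348038186617
marks fit [ 0.55769592 -0.1250444   0.9227397 ] 0.0003564809680907041
t 3.0 pos [ 0.5591 -0.1258  0.1115] yaw 0.9272 F [-0.4 -1.3 -0.5] M [-0.01  0.03 -0.01] op 0.647 q [-0.4   0.19  1.92 -0.    1.02  0.25]
turn [ 0.003  -0.0006  0.0032] shift [-0.0003 -0.001   0.0555]
```

Emit:
{"op": "arm_command", "data": {
  "force": 25,
  "steps": [
    [[0.002,0,0.003],[0,-0.0013,0.015],0.3],
    [[0.002,0,0.003],[0,-0.0013,0.03],0.3],
    [[0.002,0,0.003],[0,-0.0013,0.042],0.2],
    [[0.002,0,0.003],[0,-0.0013,0.05],0.1],
    [[0.002,0,0.003],[0,-0.0013,0.055],0],
    [[0.002,0,0.003],[0,-0.0013,0.055],-0.2],
    [[0.002,0,0.003],[0,-0.0013,0.055],-0.2]
  ]
}}

```text
time: 3.88
eef_pos: [0.5586, -0.1252, 0.0569]
tcp_rot: [0.895, 0.446, 0.001, 0.001]
contact_force: [-0.5, 0.4, -1.2]
opening: 0.4
```

```bash
python3 look.py 4; python3 -c "
from delta import *
delta([.558,-.1251,.056],.924)"
```

```text
t 3.925 pos [ 0.5586 -0.1252  0.057 ] yaw 0.9243 F [-0.8 -0.3  0.4] M [ 0.01  0.04 -0.04] op 0.401 q [-0.4   0.27  1.95  0.    0.92  0.25]
turn [ 0.0021 -0.0008 -0.0207] shift [ 0.0017  0.0021 -0.143 ]
t 3.925 pos [ 0.5586 -0.1252  0.057 ] yaw 0.9243 F [-0.8 -0.3  0.4] M [ 0.01  0.04 -0.04] op 0.401 q [-0.4   0.27  1.95  0.    0.92  0.25]
turn [ 0.0021 -0.0008  0.0003] shift [-0.0003 -0.0006  0.001 ]
```

View pics/w_4.png

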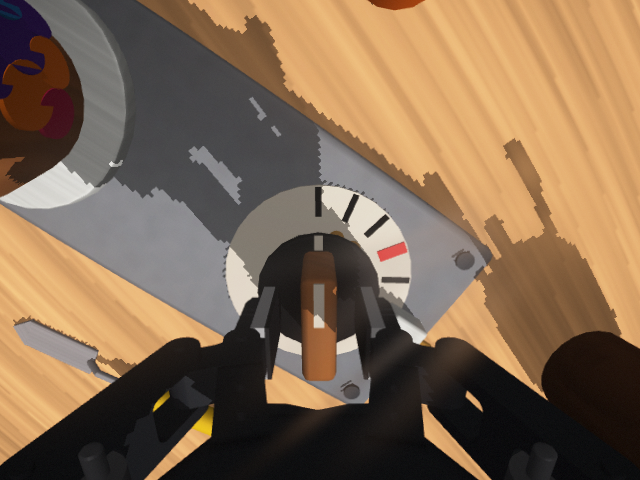

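The bar (columns 303–336) is centred between the fingers. I'll close gently.

Emit:
{"op": "arm_command", "data": {
  "force": 25,
  "steps": [
    [[0,0,0],[0,-0.0004,0],-0.4],
    [[0,0,0],[0,-0.0004,0],-0.55],
    [[0,0,0],[0,-0.0004,0],-0.65],
    [[0,0,0],[0,-0.0004,0],-0.75],
    [[0,0,0],[0,-0.0004,0],-1],
    [[0,0,0],[0,-0.0004,0],-1],
    [[0,0,0],[0,-0.0004,0],-1]
  ]
}}

```text
time: 4.8
eef_pos: [0.5589, -0.1253, 0.0574]
tcp_rot: [0.895, 0.446, 0.001, 0.001]
contact_force: [2.1, -2.3, 0.7]
opening: 0.154
```

```bash
python3 look.py 5; python3 -c "
from delta import *
delta([.558,-.1251,.056],.924)"
```

```text
t 4.85 pos [ 0.5589 -0.1253  0.0574] yaw 0.9244 F [ 2.5 -1.6  1.4] M [-0.29 -0.31  0.08] op 0.156 q [-0.4   0.27  1.95  0.    0.92  0.25]
turn [ 0.0037 -0.001  -0.0206] shift [ 0.0017  0.002  -0.1426]
t 4.85 pos [ 0.5589 -0.1253  0.0574] yaw 0.9244 F [ 2.5 -1.6  1.4] M [-0.29 -0.31  0.08] op 0.156 q [-0.4   0.27  1.95  0.    0.92  0.25]
turn [ 0.0037 -0.0011  0.0004] shift [-0.0003 -0.0008  0.0014]
```

View pics/w_5.png

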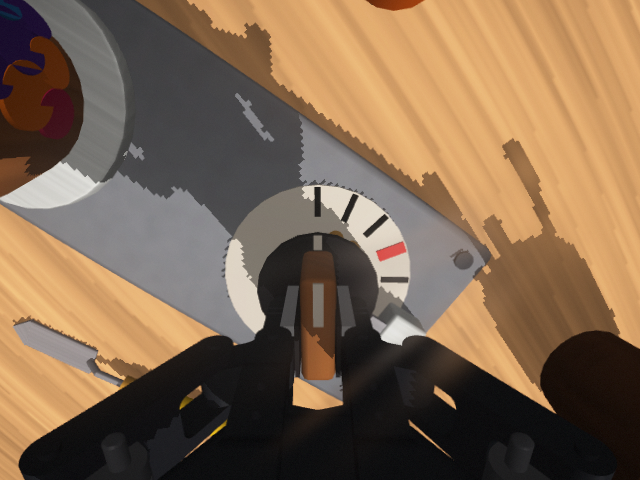

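Emit:
{"op": "arm_command", "data": {
  "force": 32,
  "steps": [
    [[0,0,0],[0,-0.0005,0],-1],
    [[0,0,0.04],[0,-0.0005,0],-1],
    [[0,0,0.1],[0,-0.0005,0],-1],
    [[0,0,0.16],[0,-0.0005,0],-1],
    [[0,0,0.22],[0,-0.0005,0],-1],
    [[0,0,0.28],[0,-0.0005,0],-1],
    [[0,0,0.34],[0,-0.0005,0],-1],
    [[0,0,0.38],[0,-0.0005,0],-1],
    [[0,0,0.4],[0,-0.0005,0],-1],
    [[0,0,0.4],[0,-0.0005,0],-1]
  ]
}}

```text
time: 6.1
eef_pos: [0.5586, -0.125, 0.0575]
tcp_rot: [0.966, 0.259, 0.002, 0.001]
contact_force: [3.7, -2.3, 0.4]
opening: 0.157
```

```bash
python3 look.py 6; python3 -c "
from delta import *
delta([.558,-.1251,.056],.524)"
```

```text
t 6.15 pos [ 0.5586 -0.125   0.0575] yaw 0.5249 F [ 2.8 -1.5  0.4] M [-0.17 -0.44  0.16] op 0.159 q [-0.4   0.27  1.95  0.    0.92  0.65]
turn [ 0.0037 -0.0019 -0.4201] shift [ 0.0025  0.0017 -0.1425]
t 6.15 pos [ 0.5586 -0.125   0.0575] yaw 0.5249 F [ 2.8 -1.5  0.4] M [-0.17 -0.44  0.16] op 0.159 q [-0.4   0.27  1.95  0.    0.92  0.65]
turn [ 0.0032 -0.0026  0.0009] shift [-0.0005 -0.0002  0.0015]
```

View pics/w_6.png

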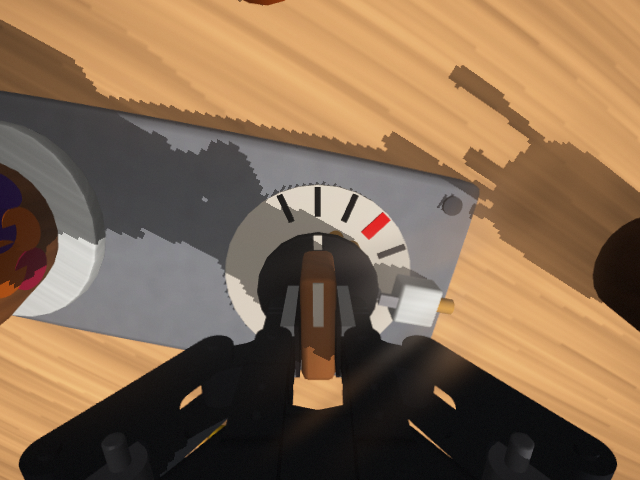

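The knob is at stop 1 and its pointer lines up with the mark at (318,202). There's no visible slip. On to click two.

Emit:
{"op": "arm_command", "data": {
  "steps": [
    [[0,0,0.04],[0,-0.0003,0],-1],
    [[0,0,0.1],[0,-0.0003,0],-1],
    [[0,0,0.16],[0,-0.0003,0],-1],
    [[0,0,0.22],[0,-0.0003,0],-1],
    [[0,0,0.28],[0,-0.0003,0],-1],
    [[0,0,0.34],[0,-0.0003,0],-1],
    [[0,0,0.38],[0,-0.0003,0],-1],
    [[0,0,0.4],[0,-0.0003,0],-1],
    [[0,0,0.4],[0,-0.0003,0],-1]
  ]
}}

```text
time: 7.28
eef_pos: [0.5584, -0.1246, 0.0574]
tcp_rot: [0.998, 0.063, 0.002, 0.001]
contact_force: [2.7, -0.4, 0.5]
opening: 0.156
```

```bash
python3 look.py 7; python3 -c "
from delta import *
delta([.558,-.1251,.056],.124)"
```

```text
t 7.325 pos [ 0.5584 -0.1246  0.0575] yaw 0.1254 F [ 3.4 -0.1  0.2] M [-0.05 -0.41  0.17] op 0.16 q [-0.4   0.27  1.95  0.    0.92  1.05]
turn [ 0.0031 -0.0028 -0.8196] shift [ 0.003   0.001  -0.1425]
t 7.325 pos [ 0.5584 -0.1246  0.0575] yaw 0.1254 F [ 3.4 -0.1  0.2] M [-0.05 -0.41  0.17] op 0.16 q [-0.4   0.27  1.95  0.    0.92  1.05]
turn [ 0.0017 -0.0037  0.0014] shift [-0.0005  0.0004  0.0015]
```

View pics/w_7.png

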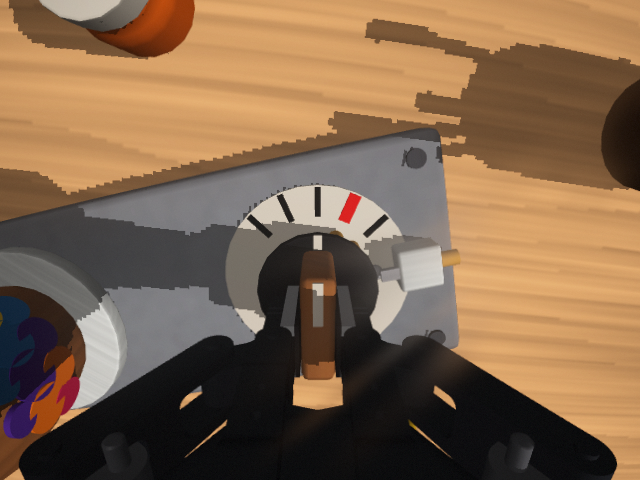

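At stop 2 the pointer lines up with the mark at (318,202). For the third click I'll slow down near the end.

Emit:
{"op": "arm_command", "data": {
  "steps": [
    [[0,0,0.04],[0,0,0],-1],
    [[0,0,0.1],[0,0,0],-1],
    [[0,0,0.16],[0,0,0],-1],
    [[0,0,0.22],[0,0,0],-1],
    [[0,0,0.28],[0,0,0],-1],
    [[0,0,0.33],[0,0,0],-1],
    [[0,0,0.36],[0,0,0],-1],
    [[0,0,0.38],[0,0,0],-1],
    [[0,0,0.395],[0,0,0],-1],
    [[0,0,0.4],[0,0,0],-1],
    [[0,0,0.4],[0,0,0],-1]
  ]
}}

```text
time: 8.7
eef_pos: [0.5585, -0.1242, 0.0574]
tcp_rot: [0.991, -0.137, 0.002, 0.0]
contact_force: [3.1, 2.3, 1.2]
opening: 0.159
```

```bash
python3 look.py 8; python3 -c "
from delta import *
delta([.558,-.1251,.056],-.276)
a=cv2.imread('pics/w_8.png')[160:330,220:430];cv2.imwrite('pics/w8z.png',cv2.resize(a,None,fx=3.5,fy=3.5,interpolation=cv2.INTER_CUBIC))
cv2.imwrite('pics/scene8.png',read_camera('scene')['frame'][:,:,::-1])"
```

```text
t 8.75 pos [ 0.5585 -0.1243  0.0575] yaw -0.2746 F [3.8 3.4 0.3] M [ 0.46 -0.51  0.23] op 0.158 q [-0.4   0.27  1.95  0.    0.92  1.45]
turn [ 0.002  -0.0038 -1.2195] shift [ 0.0032 -0.     -0.1425]
t 8.75 pos [ 0.5585 -0.1243  0.0575] yaw -0.2746 F [3.8 3.4 0.3] M [ 0.46 -0.51  0.23] op 0.158 q [-0.4   0.27  1.95  0.    0.92  1.45]
turn [-0.0005 -0.004   0.0014] shift [-0.0002  0.0009  0.0015]
```

View pics/w8z.png

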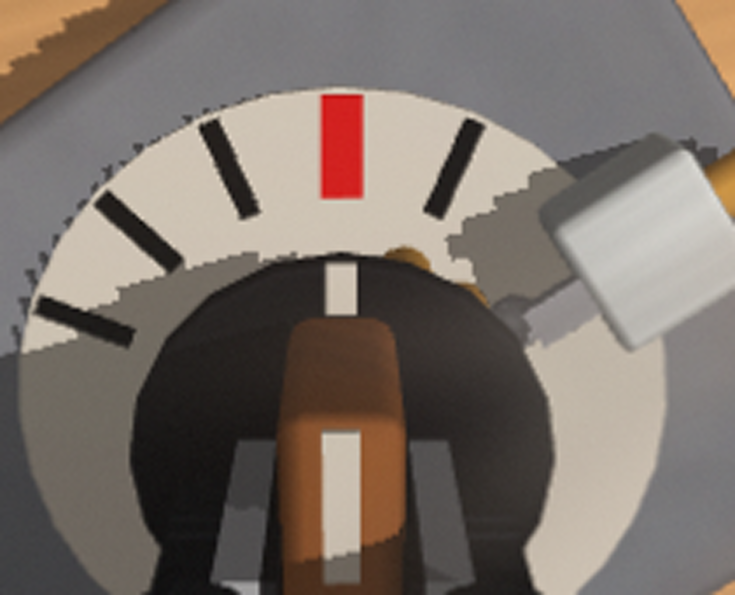

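View pics/scene8.png

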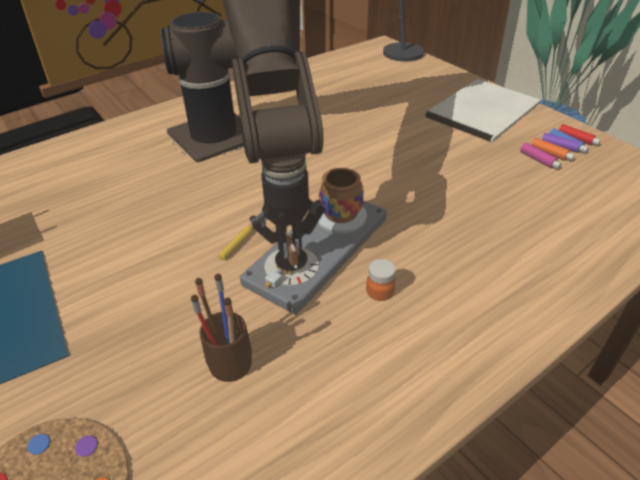

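The pointer line at (341,290 zoomed) is centred on the red mark at (341,145). The jar, brush pot and knife are where they were, and the pot is clear. I'll hold for a second to check it stays steady.

Emit:
{"op": "arm_command", "data": {
  "steps": [
    [[0,0,0.002],[0,0,0],-1],
    [[0,0,0.002],[0,0,0],-1],
    [[0,0,0.002],[0,0,0],-1],
    [[0,0,0.002],[0,0,0],-1],
    [[0,0,0.002],[0,0,0],-1],
    [[0,0,0.002],[0,0,0],-1],
    [[0,0,0.002],[0,0,0],-1],
    [[0,0,0.002],[0,0,0],-1]
  ]
}}

```text
time: 9.8
eef_pos: [0.5585, -0.1242, 0.0574]
tcp_rot: [0.99, -0.138, 0.002, -0.0]
contact_force: [2.9, 2.2, 1.4]
opening: 0.159
```

```bash
python3 look.py 9; python3 -c "
from delta import *
a=cv2.imread('pics/w_9.png')[160:330,220:430];cv2.imwrite('pics/w9z.png',cv2.resize(a,None,fx=3.5,fy=3.5,interpolation=cv2.INTER_CUBIC))"
```

```text
t 9.85 pos [ 0.5585 -0.1242  0.0575] yaw -0.2765 F [3.4 2.6 1.1] M [ 0.46 -0.49  0.22] op 0.161 q [-0.4   0.27  1.95  0.    0.92  1.45]
turn [ 0.0019 -0.0038 -1.2215] shift [ 0.0032 -0.     -0.1425]
```

View pics/w9z.png

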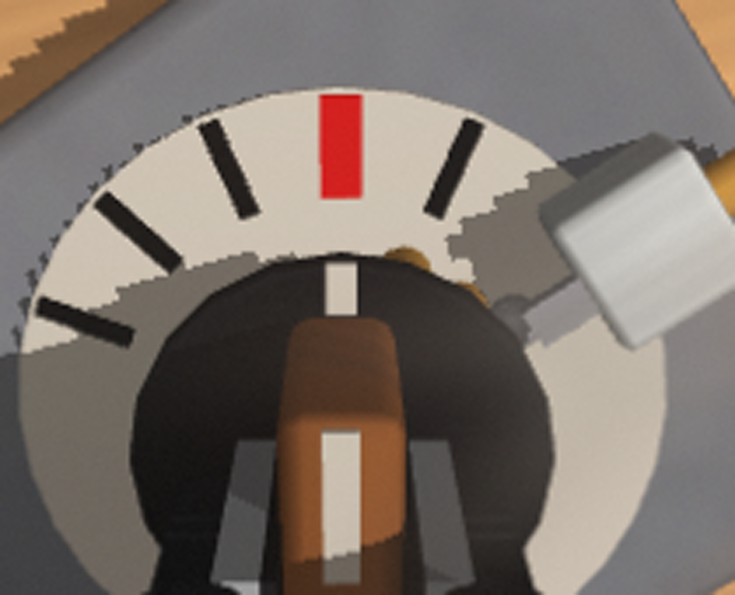

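The knob is steady and centred on the red mark. Signing off.

```bash
python3 -c "
from plant import *
print(sign_off())"
```

```text
the job is handed in; nothing more can be done
None
```

The knob is at the third stop, with the arm still gripping it at a commanded 32 N. I turned it clockwise from home one click at a time and handed the job in at about 9.9 s.

- **Position:** the last wrist picture shows the pointer centred on the red mark. The tool had turned about 1.20 rad, and I saw no slip in the grip at any stop.
- **Steadiness:** after holding for 1 s, the reading was steady. The wrist force was about 4 N and the torque about the knob's axis about 0.22 N m.
- **Pot and bystanders:** the pot stayed clear of the gripper in every picture. The jar, brush pot and palette knife looked unmoved in the scene picture taken at the third stop.
- **Not measured:** the finger contact forces have no sensor, so I know only the commanded grip. The knob's centre differed by 1 to 3 mm between my measurements of the dial, disc and bar. I used the bar and mark values, and side forces stayed around 5 N or less at every check.

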